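# Switch off the circuit left on at the soldering bench

### The arm

A 7-joint arm with a two-finger parallel gripper is mounted at the origin on the work surface. World frame = base frame: x ahead of the robot, y to its left, z up, the work surface at z = 0. Lengths are in m, angles in rad, forces in N, time in s.
With the tool pointing down it reaches from about 0.4 to 0.875 m from the base axis. Payload 19.3 kg.
Tool frame: the origin (TCP) lies midway between the tips of the shut fingers; the grasp point (between the pads) lies 19 mm behind it (bot.pinch_z is the distance from the TCP to the grasp point, in m); z points along the fingers, y is the direction in which the jaws open and shut (so a half turn about z gives the same grasp; the last joint's range is limited). The gripper opens to 85 mm and grips with 20 to 120 N. Pads are 22 mm wide; open, the fingers measure 114 mm over their backs; the gripper's body (76 mm by 85 mm) begins 54 mm behind the grasp point. The pads swing forward as they close: fully open they stand 13 mm farther back than shut.
Start: joints at [1.106, 0.521, -0.036, 1.599, 0.021, 1.021, -0.113], TCP at [0.24, -0.577, 0.231] pointing down, gripper open.
Joint ranges: [-2.91, 2.91], [-0.3, 2.13], [-1.5, 1.42], [0.17, 2.43], [-1.26, 4.41], [0.16, 1.93], [-2.52, 2.52]. Speed limits (rad/s): [1.89, 1.89, 2.39, 2.39, 3.01, 3.01, 3.01].

### API

Orientations are given as [roll, pitch, yaw] about the fixed x, y, z axes, in that order (R = Rz(yaw) Ry(pitch) Rx(roll)).
In Python, from workcell import bot gives the robot as it stands. The module is installed in compiled form; this text tells all that it offers.
- The arm moves only by the tool move_arm, never from a script. Its argument "moves" is text: rows parted by semicolons, each of 4 numbers parted by spaces: the shift along the tool's x, y, z in mm, then the turn about the tool's z in rad. In form: dx dy dz yaw; .... A call has exactly 10 rows; each row is the pose to reach, as a shift and turn from the pose commanded when the call began, along the tool's axes at that moment; what a row does not reach only later rows make up. A row lasts 1/12 s, in which the tool goes at most 41.7 mm and 7.16 degrees, less where a joint would pass 70% of its speed; a pose out of reach is approached as far as the arm can. A call with a gripper value outside its range is refused whole. "grip" is the opening, from 0 (shut) to 1 (fully open), set as the call begins (left out, the last holds). The fingers move at their own pace and stop on an object; "grip_force" is the grip in N (left out, the last holds). Time passes only in rows, so rows that repeat a pose let the fingers close, or fill a call up. It gives the time, the measured TCP pose, the force and the opening at its end, in the units of the state.
- bot.observe(): the state, without advancing time (a new reading comes with each control period).
- bot.grab_frame(name): name is "scene" or "top"; returns a dict with "frame" (420x560x3 uint8, red, green, blue), "z_map" (420x560 float32, m along the optical axis (not along the pixel's ray), 0 where there is no reading), "K" (3x3 intrinsics, pixels), "eye" and "attitude" of the camera in the world. Camera axes: x right, y up, looking along -z (the intrinsics and any distortion apply to the point x, -y, -z); pixel columns grow to the right and rows downward; lengths in m; the calibration is good to about 2 mm. A picture is of the moment at which its call begins.
- bot.job_done(): hands the job in, once; it reports no verdict.
Trained networks look in a picture, given as the dict that the camera call returned (one of the last four; its "shot" number tells which), for a name from the list of things; names that differ only in an ending like _2 or _b are one class to them, and where a whole thing is asked for, a point or a joint stands for the part that bears it (a point fixed in the world has none). Each returns a list of dicts, best first, with "conf" (0 to 1); they miss things now and then, are a little off and sometimes report something else, mostly with a low value. They report only what shows in the picture. A call takes as long as a camera call.
- bot.search_frame(picture, label): "at" ([column, row] in pixels, amid what is visible of it).
- bot.pinpoint(picture, label): "at" ([column, row] in pixels: a listed point, or the origin of a listed thing).
The state is a dict: "clock": time; "qpos": joint angles; "qd": joint speeds; "joint_efforts": joint torques, N m; "position": TCP position; "tool_rot": TCP orientation; "force": force on the tool from outside, world axes, zero at the start; "moment": the same for the moment, N m; "grip_width": finger opening in m.
Only numpy, scipy, OpenCV 4.12 (cv2) and the standard library are available. Lean on these libraries where they do the work, as an engineer would, in place of code of your own. Each camera call takes 0.05 s, during which the arm holds its last target. There are 200 camera calls.

### The job

One of the four circuits of this jeweller's soldering bench has been left on: one of the four identical keys on the grey switch box is latched down. Start with the left-hand key as the robot sees it and go along the row to the right-hand one, tapping every key lightly with the fingertips, just enough to feel whether it is up or latched, without pushing any of them far enough to click over; then press the latched key fully in and let go, so that it springs up and all four stand up. Lift nothing, and leave the other things on the bench where they are.

Things in the scene. Friction and masses are not known exactly. Their poses are not given: they have to be found in the camera images.
- keybox: Grey cast switch box fixed to the bench, 124 (x) x 240 (y) x 60 mm high, lid flat. Origin: centre of its underside, on the bench; z up, x away from the robot, y along the key row towards the left-hand key. Key centres at x = 0, y = +72, +24, -24, -72 mm; 18 mm free between caps; a 3 mm high collar, 38 mm square outside, round each. Exactly one key, any of the four, starts latched down.
- key1: The left-hand (+y) key of four identical ones: black square key, cap 30 x 30 mm, flat top. Origin: centre of its top face; axes as keybox. Slides down 10 mm along z. Heights, all four keys: up (circuit off), top 15 mm above the lid; latched down (circuit on), top 9 mm above the lid, so 6 mm lower; fully in, 5 mm above the lid.
- key2: The second key from the left: black square key, cap 30 x 30 mm, flat top. Origin: centre of its top face; axes as keybox. Slides down 10 mm along z. Action, all four keys (push-push): pushed into the last 1 mm of its travel and let go, a key changes over: an up key stays latched, a latched key springs fully up. Pushed to less than 8 mm below the up height, it comes back as it was.
- key3: The third key from the left: black square key, cap 30 x 30 mm, flat top. Origin: centre of its top face; axes as keybox. Slides down 10 mm along z. Force, all four keys: an up key starts to move at 2 N and needs 0.5 N more per mm (4.5 N half-way, 7 N fully in); a latched key stands firm up to 5 N, then moves, and is released 2.5 to 3 mm lower, at 6.5 to 7 N.
- key4: The right-hand (-y) key: black square key, cap 30 x 30 mm, flat top. Origin: centre of its top face; axes as keybox. Slides down 10 mm along z. All four keys: a tap is light enough while an up key goes in less than half its travel (5 mm) and a latched key is not released.
- board: Bystander: loose pale soldering board, 160 x 200 x 15 mm, with five silver filigree domes (33 mm across, 8 mm high) stuck on it; lies left of the box. Origin: centre of its underside.
- torch: Bystander: small hand torch standing on a round foot 72 mm across, grey body 40 mm across, brass burner; about 180 mm high; stands beyond the right end of the box. Origin: centre of the underside of its foot.
- jar: Bystander: amber glass flux jar with a metal lid, 48 mm across, 46 mm high; stands on the far side of the box. Origin: centre of its underside.
- tweezers: Bystander: steel tweezers lying flat between the robot and the box, 157 mm long, 15 mm wide, 9 mm high. Origin: middle of the underside; x along their length.

How it is judged:
By the outcome, as a careful person would: the job done as asked, in the order asked, and still so for the second after the job is handed in, with the robot touching nothing.
It also fails if it takes over 51 s, if anything falls off the work surface, if the arm or the gripper's body presses on something with over 40 N, if the wrist force passes 120 N, or if a joint passes its speed limit or range.

## Working session

There is one attempt and no reset: what is moved stays moved. The work goes in short steps, Python scripts to look and compute and a tool call to move; the robot and the scene stay as the last step left them, time stands still between calls to the robot, and variables do not carry over. Pictures are saved under pics/ and viewed, about 8 in all and at most 12, crops included, and the job is handed in when it is done.

Besides the shell and the picture viewer there is one more tool, called after "Request:" as name(argument=value, ...), one argument or row to a line, values as JSON. move_arm: Moves the arm, as the interface text tells. Its arguments: {"type":"object","properties":{"moves":{"type":"string"},"grip":{"type":"number"},"grip_force":{"type":"number"}},"required":["moves"]}

```bash
mkdir -p pics; cat > h.py <<'E'
from workcell import bot
import numpy as np, cv2
def world(p,u,v,z=None):
    K=np.array(p["K"]);R=np.array(p["attitude"]);e=np.array(p["eye"])
    if R.shape!=(3,3):
        from scipy.spatial.transform import Rotation as Ro
        R=Ro.from_euler('xyz',R).as_matrix() if R.size==3 else R
    d=R@np.array([(u-K[0,2])/K[0,0],-(v-K[1,2])/K[1,1],-1])
    if z is not None: return e+d*(z-e[2])/d[2]
    return e+d*p["z_map"][int(round(v)),int(round(u))]
E
python3 - <<'E'
from h import *
s=bot.observe();print(s)
P=[]
for n in("scene","top"):
    p=bot.grab_frame(n);P.append(p["frame"]);print(n,p["eye"],p["attitude"],p["K"],[k for k in p])
    for l in("keybox","key1","key2","key3","key4","torch","jar","board","tweezers"):
        for r in bot.pinpoint(p,l)[:4 if l=="key1" else 1]:
            print(l,r["conf"],np.round(r["at"],1),np.round(world(p,*r["at"]),4))
    cv2.imwrite(f"pics/{n}0.png",p["frame"][:,:,::-1])
    np.save(n+"z.npy",p["z_map"])
E
```

```text
{'clock': 0.0, 'qpos': array([ 1.10576575,  0.52202445, -0.03632706,  1.59997786,  0.02119818,
        1.02109754, -0.11276667]), 'qd': array([ 0.00049925, -0.00080535, -0.00037992,  0.00090308,  0.00097212,
        0.0001216 ,  0.00058225]), 'joint_efforts': array([-7.36661023e-04, -9.27115417e+01,  1.97961934e+00, -3.69932735e+01,
        1.78213004e-02,  8.18520872e-03, -5.41916472e-05]), 'position': array([ 0.24024974, -0.57662773,  0.23073002]), 'tool_rot': array([-3.14047308e+00,  7.79959882e-05,  3.94852183e-01]), 'force': array([ 0.0974389 , -0.19501563, -0.19577878]), 'moment': array([0.02375855, 0.00770425, 0.01073113]), 'grip_width': 0.08520115818175272}
scene [1.16576771 0.20448648 0.966569  ] [0.60395843 0.00979537 1.83989127] [[499.30249671   0.         273.215813  ]
 [  0.         499.30249671 218.57895631]
 [  0.           0.           1.        ]] ['frame', 'z_map', 'K', 'eye', 'attitude', 'shot']
keybox 0.59 [226.4 208.9] [ 0.5673 -0.0784  0.0606]
key1 0.61 [196.1 189.1] [ 0.5444 -0.1565  0.0783]
key1 0.59 [215.3 193.2] [ 0.5427 -0.1115  0.076 ]
key1 0.48 [256.1 197
[... 596 characters left out ...]
2]
 [  0.           0.           1.        ]] ['frame', 'z_map', 'K', 'eye', 'attitude', 'shot']
keybox 0.94 [344.6 244.2] [ 0.5339 -0.09    0.0593]
key1 0.64 [382.2 235.3] [ 0.5487 -0.1622  0.0708]
key1 0.55 [334.2 243. ] [ 0.5346 -0.0687  0.0734]
key1 0.48 [311.4 250.2] [ 0.5217 -0.0245  0.0698]
key1 0.48 [358.5 237.9] [ 0.5435 -0.1156  0.0764]
key2 0.64 [382.2 235.3] [ 0.5487 -0.1622  0.0708]
key3 0.64 [382.2 235.3] [ 0.5487 -0.1622  0.0708]
key4 0.64 [382.2 235.3] [ 0.5487 -0.1622  0.0708]
torch 0.72 [360.5 239.8] [ 0.5402 -0.1197  0.0729]
jar 0.97 [336.6 194.5] [ 0.6368 -0.0783  0.0474]
board 0.73 [201.1 253.1] [0.5257 0.2007 0.0146]
tweezers 0.61 [330.6 315.6] [ 0.3967 -0.0623  0.0008]
```

```bash
python3 - <<'E'
import cv2,numpy as np
a=cv2.imread("pics/scene0.png");b=cv2.imread("pics/top0.png")
cv2.imwrite("pics/both.png",np.vstack([cv2.resize(a[130:330,60:460],(800,400))[:300],cv2.resize(b[150:350,100:500],(800,400))[:300]]))
E
python3 - <<'E'
from h import *
p=bot.grab_frame("top")
# world points for all pixels
K=p["K"];from scipy.spatial.transform import Rotation as Ro
R=Ro.from_euler('xyz',p["attitude"]).as_matrix()
v,u=np.mgrid[:420,:560];z=p["z_map"]
c=np.stack([(u-K[0,2])/K[0,0]*z,-(v-K[1,2])/K[1,1]*z,-z],-1)
W=c@R.T+p["eye"]
f=p["frame"].astype(int)
m=(W[...,0]>.42)&(W[...,0]<.66)&(W[...,1]>-.24)&(W[...,1]<.06)&(z>0)
lid=m&(abs(W[...,2]-.06)<.005)&(W[...,1]>-.23)
full=m&(W[...,2]>.052)&(W[...,2]<.085)
n,lab,st,_=cv2.connectedComponentsWithStats(full.astype(np.uint8))
i=1+np.argmax(st[1:,4]);q=W[lab==i][:,:2].astype(np.float32)
r=cv2.minAreaRect(q*1000);print("box",r, "lid z",np.median(W[lid][:,2]))
dark=(f.max(-1)<70)&full
n,lab,st,_=cv2.connectedComponentsWithStats(dark.astype(np.uint8))
for i in range(1,n):
    if st[i,4]>60:
        q=W[lab==i];print(st[i],np.round(q.mean(0),4),np.median(q[:,2]),cv2.minAreaRect((q[:,:2]*1000).astype(np.float32)))
t=(W[...,2]>.1)&(W[...,2]<.22)&(z>0)&(W[...,0]>.4);n,lab,st,_=cv2.connectedComponentsWithStats(t.astype(np.uint8))
for i in range(1,n):
    if st[i,4]>30:
        q=W[lab==i];print("tall",st[i],q.min(0),q.max(0))
E
```

```text
box ((537.4140625, -90.16490173339844), (124.44618225097656, 240.00997924804688), 8.322518348693848) lid z 0.060074541553758354
[373 228  22  18 286] [ 0.5461 -0.1624  0.0724] 0.07420487284047961 ((546.9262084960938, -165.18801879882812), (29.305316925048828, 38.25367736816406), 7.431828498840332)
[348 232  20  18 271] [ 0.5393 -0.1147  0.0729] 0.0742840557990676 ((539.94482421875, -117.61129760742188), (28.78219223022461, 37.81243133544922), 9.339163780212402)
[324 236  21  18 274] [ 0.5323 -0.0676  0.0727] 0.07418544418483142 ((533.0479736328125, -70.0075454711914), (29.502281188964844, 37.359413146972656), 8.038225173950195)
[300 240  19  18 251] [ 0.5256 -0.0196  0.0683] 0.06864460662204186 ((526.6547241210938, -20.11073875427246), (29.792587280273438, 32.008880615234375), 8.31003475189209)
tall [438 168  28  20 343] [ 0.63394868 -0.31482486  0.10012714] [ 0.65920099 -0.24897177  0.18657343]
```

View pics/both.png

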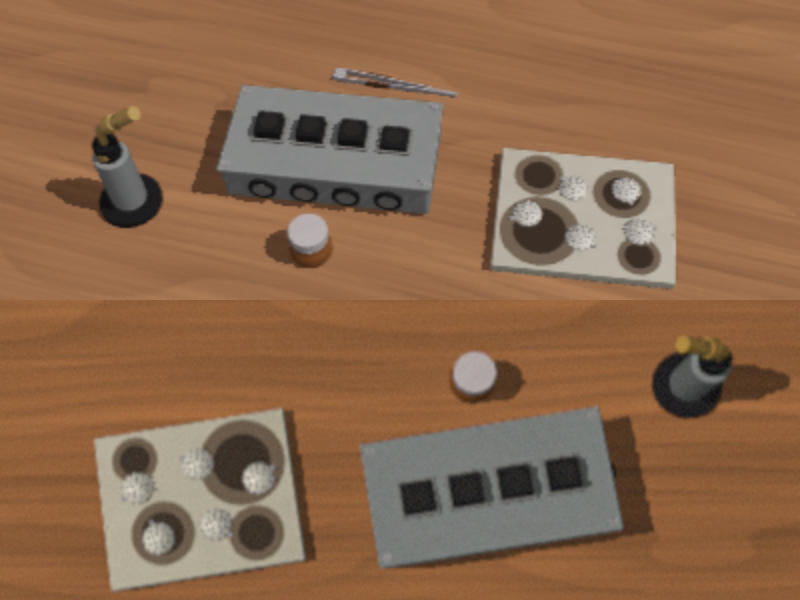

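The picture shows the four keys in a row, with key1 (top view about col 310, row 250) looking lower than the others. Its depth is 68.6 mm against 74 mm. The torch is well to the right, the jar is beyond the box, and the path over is clear. I'll shut the fingers and move above key1.

Request:
move_arm(
  moves="11 -10 0 0.025; 34 -29 0 0.05; 61 -52 0 0.075; 88 -74 0 0.1; 115 -97 0 0.125; 141 -119 0 0.15; 168 -142 0 0.175; 195 -164 0 0.2; 222 -187 0 0.225; 245 -206 0 0.25",
  grip=0,
)

```text
clock: 1.88
position: [0.3881, -0.2903, 0.2315]
tool_rot: [3.142, -0.0, 0.144]
force: [0.3, 0.5, 0.4]
grip_width: -0.0
```

```bash
cat >> h.py <<'E'
from scipy.spatial.transform import Rotation as Ro
KEYS={k:np.array([.5374,-.0902])+y*np.array([-.1447,.9895]) for k,y in zip((1,2,3,4),(.072,.024,-.024,-.072))}
def delta(k,z):
    s=bot.observe();R=Ro.from_euler('xyz',s["tool_rot"]).as_matrix()
    print(s["clock"],s["position"].round(4),s["tool_rot"].round(4),s["force"].round(2),"d",(R.T@(np.r_[KEYS[k],z]-s["position"])*1000).round(1))
E
python3 -c "
from h import *
delta(1,.15)"
```

```text
1.8833 [ 0.3881 -0.2903  0.2315] [ 3.1416e+00 -5.0000e-04  1.4440e-01] [0.33 0.5  0.37] d [ 176.4 -248.6   81.6]
```

Request:
move_arm(
  moves="10 -14 2 0; 28 -39 8 0; 49 -69 18 0; 70 -99 28 0; 92 -129 40 0; 113 -160 52 0; 135 -190 64 0; 153 -216 74 0; 168 -237 85 0; 176 -248 97 0",
)

```text
clock: 2.72
position: [0.527, -0.0182, 0.134]
tool_rot: [-3.141, -0.001, 0.148]
force: [-0.2, -0.3, -0.2]
grip_width: -0.0003
```

```bash
python3 -c "
from h import *
delta(1,.09)
p=bot.grab_frame('scene');q=bot.grab_frame('top')
cv2.imwrite('pics/c1.png',np.hstack([cv2.resize(p['frame'][140:260,150:290,::-1],(400,343)),cv2.resize(q['frame'][190:310,270:410,::-1],(400,343))]))"
```

```text
2.7167 [ 0.527  -0.0182  0.134 ] [-3.1406e+00 -1.3000e-03  1.4780e-01] [-0.16 -0.31 -0.16] d [-0.2  0.8 43.9]
```

View pics/c1.png

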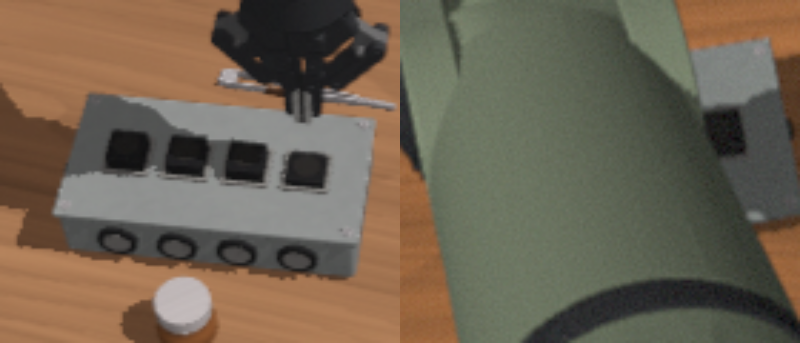

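The scene crop shows the shut fingertips (about col 303, row 110) directly above key1 (305, 170), which clearly sits lower than the other three. I'll go down to just above it.

Request:
move_arm(
  moves="0 0 5 0; 0 0 14 0; 0 0 24 0; 0 0 34 0; 0 0 42 0; 0 0 48 0; 0 1 52 0; 0 1 55 0; 0 1 57 0; 0 1 58 0",
)

```text
clock: 3.65
position: [0.5259, -0.0228, 0.0762]
tool_rot: [-3.142, -0.0, 0.145]
force: [-1.1, 0.1, 1.1]
grip_width: 0.0001
```

Request:
move_arm(
  moves="0 0 0.5 0; 0 0 1 0; 0 0 1.5 0; 0 0 2 0; 0 0 2.5 0; 0 0 3 0; 0 0 3.5 0; 0 0 4 0; 0 0 4 0; 0 0 4 0",
)

```text
clock: 4.48
position: [0.5258, -0.0227, 0.0723]
tool_rot: [-3.142, 0.0, 0.145]
force: [0.0, 0.8, -1.0]
grip_width: 0.0
```

No force at 72.3 mm, so key1 isn't up at that height. I'll re-centre and go lower in small steps.

Request:
move_arm(
  moves="1 -1 0 0; 1.5 -2.5 0 0; 1.5 -3.5 0 0; 1.5 -3.5 0.5 0; 1.5 -3.5 1 0; 1.5 -3.5 1.5 0; 1.5 -3.5 2 0; 1.5 -3.5 2.3 0; 1.5 -3.5 2.3 0; 1.5 -3.5 2.3 0",
)

```text
clock: 5.32
position: [0.5268, -0.0191, 0.07]
tool_rot: [-3.142, 0.0, 0.145]
force: [0.1, 0.1, -1.4]
grip_width: 0.0
```

Request:
move_arm(
  moves="0 0 0.2 0; 0 0 0.4 0; 0 0 0.6 0; 0 0 0.8 0; 0 0 0.9 0; 0 0 1 0; 0 0 1 0; 0 0 1 0; 0 0 1 0; 0 0 1 0",
)

```text
clock: 6.15
position: [0.5268, -0.0191, 0.069]
tool_rot: [-3.142, -0.0, 0.145]
force: [-0.9, -0.4, 3.1]
grip_width: -0.0002
```

Request:
move_arm(
  moves="0 0 0.1 0; 0 0 0.2 0; 0 0 0.3 0; 0 0 0.4 0; 0 0 0.4 0; 0 0 0.4 0; 0 0 0.4 0; 0 0 0.4 0; 0 0 0.4 0; 0 0 0.4 0",
)

```text
clock: 6.98
position: [0.5268, -0.0191, 0.0687]
tool_rot: [3.142, -0.0, 0.145]
force: [-2.2, 0.4, 4.9]
grip_width: 0.0002
```

```bash
python3 -c "
from h import *
for i in range(6):
    bot.grab_frame('scene');s=bot.observe();print(s['position'].round(4),s['force'].round(1))"
```

```text
[ 0.5268 -0.0191  0.0687] [-1.   0.5  5.4]
[ 0.5269 -0.0191  0.0687] [-1.5  0.5  5.5]
[ 0.5268 -0.019   0.0687] [-1.5 -0.   4.9]
[ 0.5268 -0.0191  0.0687] [-1.1  0.4  5. ]
[ 0.5268 -0.0191  0.0687] [-1.8 -0.4  4.7]
[ 0.5268 -0.019   0.0687] [-1.1 -0.4  4.3]
```

Key1 stands firm: about 5 N at 68.7 mm, the latched height. Now I'll tap key2.

Request:
move_arm(
  moves="0 0 -6 0; 0 0 -14 0; 0 0 -16 0; 0 10 -16 0; 0 22 -16 0; 0 35 -16 0; 0 44 -16 0; 0 48 -16 0; 0 48 -14 0; 0 48 -12 0",
)

```text
clock: 8.12
position: [0.5337, -0.0667, 0.0803]
tool_rot: [-3.141, 0.0, 0.144]
force: [0.4, 0.3, 0.9]
grip_width: 0.0004
```

Request:
move_arm(
  moves="0 0 1 0; 0 0 2 0; 0 0 3 0; 0 0 4 0; 0 0 5 0; 0 0 6 0; 0 0 7 0; 0 0 7.7 0; 0 0 7.7 0; 0 0 7.7 0",
)

```text
clock: 8.95
position: [0.5338, -0.0664, 0.0729]
tool_rot: [-3.141, -0.0, 0.145]
force: [-1.1, 1.3, 3.3]
grip_width: -0.0002
```

```bash
python3 -c "
from h import *
for i in range(4):
    bot.grab_frame('scene');s=bot.observe();print(s['position'].round(4),s['force'].round(1))
delta(2,.0725)"
```

```text
[ 0.5338 -0.0664  0.0729] [-1.2  1.2  3.7]
[ 0.5338 -0.0664  0.073 ] [-0.6  1.9  2.6]
[ 0.5338 -0.0664  0.073 ] [-1.2  3.4  2.4]
[ 0.5338 -0.0664  0.073 ] [-0.3  1.7  2.7]
9.15 [ 0.5338 -0.0664  0.073 ] [-3.1415e+00 -1.0000e-04  1.4480e-01] [-0.31  1.69  2.68] d [0.2 0.  0.5]
```

Key2 gives at the up height: about 3 N at 73 mm, 2 mm in. On to keys 3 and 4 in the same way.

Request:
move_arm(
  moves="0 0 -4 0; 0 0 -10 0; 0 0 -12 0; 0 10 -12 0; 0 22 -12 0; 0 35 -12 0; 0 44 -12 0; 0 48 -12 0; 0 48 -10 0; 0 48 -8 0",
)

```text
clock: 9.98
position: [0.5406, -0.1142, 0.0806]
tool_rot: [-3.141, 0.0, 0.144]
force: [0.0, 0.4, 0.8]
grip_width: -0.0001
```

Request:
move_arm(
  moves="0 0 1 0; 0 0 2 0; 0 0 3 0; 0 0 4 0; 0 0 5 0; 0 0 6 0; 0 0 7 0; 0 0 8 0; 0 0 8.2 0; 0 0 8.2 0",
)

```text
clock: 10.82
position: [0.5407, -0.1139, 0.0727]
tool_rot: [-3.141, -0.0, 0.145]
force: [-0.0, 2.1, 3.7]
grip_width: 0.0001
```

```bash
python3 -c "
from h import *
for i in range(4):
    bot.grab_frame('scene');s=bot.observe();print(s['position'].round(4),s['force'].round(1))
delta(3,.0725)"
```

```text
[ 0.5407 -0.1139  0.0727] [-1.5  1.   3.6]
[ 0.5407 -0.1139  0.0727] [0.3 2.7 3. ]
[ 0.5407 -0.114   0.0728] [-0.4  4.   3.1]
[ 0.5407 -0.1139  0.0727] [-1.1  2.7  3.9]
11.0167 [ 0.5407 -0.1139  0.0727] [-3.1415 -0.      0.1449] [-1.1   2.71  3.92] d [0.2 0.  0.2]
```

Request:
move_arm(
  moves="0 0 -4 0; 0 0 -10 0; 0 0 -12 0; 0 10 -12 0; 0 22 -12 0; 0 35 -12 0; 0 44 -12 0; 0 48 -12 0; 0 48 -10 0; 0 48 -8 0",
)

```text
clock: 11.85
position: [0.5475, -0.1616, 0.0804]
tool_rot: [-3.141, 0.0, 0.144]
force: [-0.8, 1.1, -0.3]
grip_width: 0.0003
```

Request:
move_arm(
  moves="0 0 1 0; 0 0 2 0; 0 0 3 0; 0 0 4 0; 0 0 5 0; 0 0 6 0; 0 0 7 0; 0 0 8 0; 0 0 8.2 0; 0 0 8.2 0",
)

```text
clock: 12.68
position: [0.5476, -0.1614, 0.0725]
tool_rot: [-3.141, -0.0, 0.145]
force: [-0.8, 1.6, 2.7]
grip_width: -0.0001
```

```bash
python3 -c "
from h import *
for i in range(4):
    bot.grab_frame('scene');s=bot.observe();print(s['position'].round(4),s['force'].round(1))
delta(4,.0725)"
```

```text
[ 0.5476 -0.1614  0.0725] [-1.   2.3  2.4]
[ 0.5476 -0.1614  0.0725] [-0.3  2.7  3.6]
[ 0.5476 -0.1614  0.0725] [-0.8  2.8  2.7]
[ 0.5476 -0.1614  0.0725] [-0.4  3.1  3.1]
12.8833 [ 0.5476 -0.1614  0.0725] [-3.1414e+00 -1.0000e-04  1.4490e-01] [-0.36  3.07  3.08] d [0.2 0.1 0. ]
```

Keys 2–4 all spring at the up height, so key1 is the latched one, as the depth image also showed. I'll go back to it with clearance above the caps.

Request:
move_arm(
  moves="0 0 -6 0; 0 0 -14 0; 0 -8 -18 0; 0 -28 -18 0; 0 -53 -18 0; 0 -78 -18 0; 0 -103 -18 0; 0 -125 -18 0; 0 -139 -18 0; 0 -144 -18 0",
)

```text
clock: 13.72
position: [0.5266, -0.0161, 0.0911]
tool_rot: [-3.141, -0.001, 0.148]
force: [1.1, 0.4, -0.3]
grip_width: 0.0002
```

Request:
move_arm(
  moves="0 0 0 0; 0 0 0 0; 0 0 2 0; 0 0 5 0; 0 0 8 0; 0 0 11 0; 0 0 14 0; 0 0 17 0; 0 0 18 0; 0 0 18 0",
)

```text
clock: 14.55
position: [0.5266, -0.019, 0.0721]
tool_rot: [-3.141, 0.001, 0.145]
force: [0.1, 0.3, -0.4]
grip_width: 0.0002
```

```bash
python3 -c "
from h import *
delta(1,.065)"
```

```text
14.55 [ 0.5266 -0.019   0.0721] [-3.1415e+00  6.0000e-04  1.4480e-01] [ 0.12  0.3  -0.44] d [ 0.4 -0.   7.1]
```

Request:
move_arm(
  moves="0 0 1 0; 0 0 2 0; 0 0 3 0; 0 0 4 0; 0 0 5 0; 0 0 6 0; 0 0 7 0; 0 0 7.5 0; 0 0 7.8 0; 0 0 7.8 0",
)

```text
clock: 15.38
position: [0.5269, -0.0191, 0.065]
tool_rot: [3.141, -0.0, 0.145]
force: [-1.7, 0.7, 9.7]
grip_width: -0.0003
```

```bash
python3 -c "
from h import *
for i in range(3):
    bot.grab_frame('scene');s=bot.observe();print(s['position'].round(4),s['force'].round(1))"
```

```text
[ 0.5269 -0.0191  0.065 ] [-2.3  0.5  8.9]
[ 0.5269 -0.019   0.0651] [-2.  -0.2  9.9]
[ 0.5269 -0.019   0.065 ] [-2.7  0.3  8.3]
```

Key1 is on its stop: 65.0 mm and about 9 N, more than the 7 N needed for fully in. I'll lift straight up, then back away so the cameras can see.

Request:
move_arm(
  moves="0 0 -3 0; 0 0 -8 0; 0 0 -15 0; 0 0 -25 0; 0 0 -40 0; 0 0 -60 0; 0 0 -80 0; 0 0 -100 0; 0 0 -115 0; 0 0 -120 0",
)

```text
clock: 16.37
position: [0.5276, -0.0191, 0.1876]
tool_rot: [3.141, -0.003, 0.145]
force: [0.6, -0.2, 0.8]
grip_width: -0.0002
```

Request:
move_arm(
  moves="-5 10 0 0; -15 32 0 0; -27 62 0 0; -42 94 0 0; -57 128 0 0; -72 162 0 0; -87 196 0 0; -100 225 0 0; -108 243 0 0; -111 250 0 0",
)

```text
clock: 17.2
position: [0.4505, -0.2861, 0.1838]
tool_rot: [3.141, 0.002, 0.14]
force: [-0.3, 0.2, 0.2]
grip_width: 0.0001
```

```bash
python3 - <<'E'
from h import *
delta(1,.1)
for n in("scene","top"):
    p=bot.grab_frame(n);K=p["K"];R=Ro.from_euler('xyz',p["attitude"]).as_matrix()
    for k,c in KEYS.items():
        best=[]
        for z in(.075,.069):
            d=R.T@(np.r_[c,z]-p["eye"]);u=K[0,2]+K[0,0]*d[0]/-d[2];v=K[1,2]-K[1,1]*d[1]/-d[2]
            z3=[world(p,u+a,v+b)[2] for a in(-3,0,3) for b in(-3,0,3)]
            best.append(np.round(np.median(z3),4))
        print(n,k,best)
    for l in("torch","jar","board","tweezers"):
        for r in bot.pinpoint(p,l)[:1]: print(l,r["conf"],np.round(r["at"],1))
    cv2.imwrite(f"pics/{n}1.png",p["frame"][:,:,::-1])
a=cv2.imread("pics/scene1.png");b=cv2.imread("pics/top1.png")
cv2.imwrite("pics/both1.png",np.vstack([cv2.resize(a[130:330,60:460],(800,400))[:300],cv2.resize(b[150:350,100:500],(800,400))[:300]]))
E
```

```text
17.2 [ 0.4505 -0.2861  0.1838] [3.1414e+00 1.9000e-03 1.4040e-01] [-0.3   0.18  0.16] d [ 113.3 -253.8   83.6]
scene 1 [np.float64(0.0762), np.float64(0.0759)]
scene 2 [np.float64(0.076), np.float64(0.0762)]
scene 3 [np.float64(0.076), np.float64(0.0761)]
scene 4 [np.float64(0.0746), np.float64(0.0756)]
torch 0.55 [123.3 231.6]
jar 0.72 [213.7 259.5]
board 0.88 [350.1 239.8]
tweezers 0.75 [256.4 173.5]
top 1 [np.float64(0.0764), np.float64(0.0739)]
top 2 [np.float64(0.0745), np.float64(0.0742)]
top 3 [np.float64(0.0754), np.float64(0.0757)]
top 4 [np.float64(0.0732), np.float64(0.0745)]
torch 0.79 [441.8 191.8]
jar 0.96 [337.7 194.5]
board 0.67 [198.5 252.8]
tweezers 0.48 [331.8 317.2]
```

View pics/both1.png

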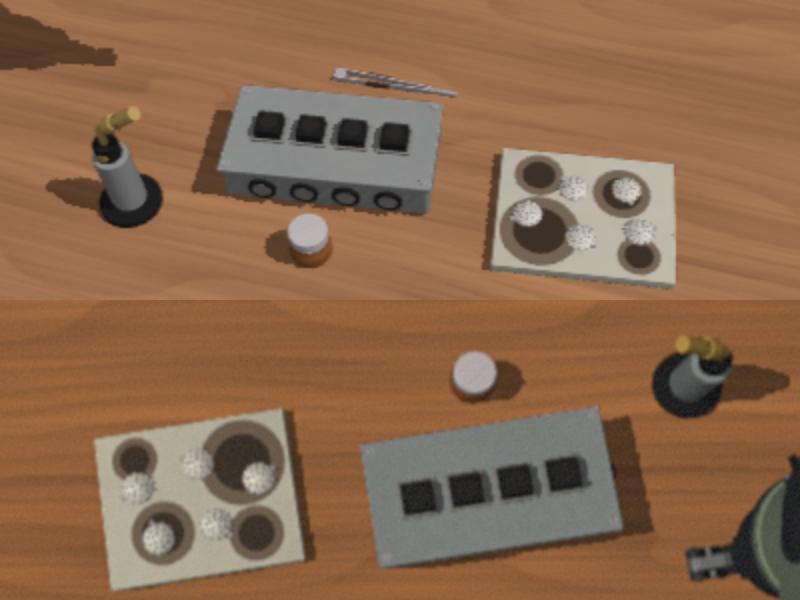

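All four keys now stand at the same up height of about 75 mm (key1 at scene crop 395, 137). The torch, jar, board and tweezers look the same as in the first picture, and the arm is clear.

```bash
python3 -c "
from workcell import bot
print(bot.job_done())"
```

```text
the job is handed in; nothing more can be done
None
```

All four keys now stand up, and the job was handed in at about 17 s of the 51 s allowed. No verdict was reported.

- **Taps:** I tapped the keys from left to right with the fingers shut. Key1 (left-hand) was the latched one: it held firm at about 5 N at 68.7 mm. Keys 2, 3 and 4 gave at about 3 N when pushed 2 to 2.5 mm in, so they were up.
- **Press:** I pushed key1 fully in, to 65.0 mm at about 9 N, then lifted straight off.
- **Last checks:** Both cameras put all four key tops at about 75 mm, the up height, with readings between 73 and 76 mm. The torch, jar, board and tweezers look unmoved, and the arm was clear of everything.
- **Disagreements:**
    - On the first approach to key1 the tool was about 4 mm off sideways, and I corrected it before contact.
    - The key1 tap reached the limit of a light one: single readings went up to 5.5 N against the 5 N at which a latched key starts to move. The key was not released by it, as it still held its latched height.
    - During the taps on keys 2 to 4 there was also a sideways force of up to about 4 N.

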